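# Set out culture plates on the light pad for colony counting

### The arm

A 7-joint arm with a two-finger parallel gripper is mounted at the origin on the work surface. World frame = base frame: x ahead of the robot, y to its left, z up, the work surface at z = 0. Lengths are in m, angles in rad, forces in N, time in s.
With the tool pointing down it reaches from about 0.35 to 0.9 m from the base axis. Payload 8.1 kg.
Tool frame: the origin (TCP) lies at the centre of the arm's flange, where the gripper is bolted on; the fingertips stand 178 mm ahead of it and the grasp point (between the pads) lies 159 mm ahead of it; z points along the fingers, y is the line along which they close (so a half turn about z gives the same grasp; the last joint's range is limited). The gripper opens to 92 mm and grips with 3 to 60 N. Pads are 19 mm wide; open, the fingers measure 130 mm over their backs; the gripper's body (75 mm by 190 mm) begins 47 mm behind the grasp point.
Start: joints at [1.141, 0.434, 0.025, 1.573, -0.012, 1.134, -0.075], TCP at [0.201, -0.592, 0.405] pointing down, gripper open.
Joint ranges: [-2.62, 2.62], [-0.44, 2.09], [-1.27, 1.32], [0.08, 2.57], [-1.32, 4.46], [0.12, 2], [-2.74, 2.74]. Speed limits (rad/s): [2.22, 2.22, 3.01, 3.01, 3.14, 3.14, 3.14].

### API

Orientations are given as a rotation vector (axis times angle).
In Python, from plant import robot, optics gives the robot as it stands. Calls block until the motion is done:
- robot.move_ptp(position, orientation): joint-space move of the TCP to a pose.
- robot.move_l(position, attitude=None, max_speed=0.15): straight line of the TCP; attitude=None keeps the orientation; max_speed is the mean speed in m/s.
- robot.move_joints(angles): joint-space move.
- robot.set_gripper(opening, grip_force=None): finger opening in m; grip_force is the grip in N (None keeps the last); returns when the fingers have stopped.
- robot.hold(seconds).
- robot.solve_ik(position, orientation): joint angles nearest the present ones, or None.
- robot.observe(): the state.
- optics.camera(name): name is "scene" or "top" or "wrist"; returns a dict with "img" (400x640x3 uint8, red, green, blue), "camera_matrix" (3x3 intrinsics, pixels), "k1" (the pictures are not rectified: a ray, as slopes to the right and down, at radius r is drawn at 1 + k1 r^2 times it, then the intrinsics apply), "xyz" and "rotation" of the camera in the world; the wrist camera has in their place "hand_eye" (4x4, takes a point from camera to tool coordinates, whose origin is the TCP and whose axes are the flange's). Camera axes: x right, y up, looking along -z (the intrinsics and any distortion apply to the point x, -y, -z); pixel columns grow to the right and rows downward; lengths in m; the calibration is good to about 2 mm. A picture is of the moment at which its call begins: read the wrist's pose just before it. There is no depth.
A pose or a line that the arm cannot do raises robot.MotionError and nothing moves.
- robot.finish_job(): hands the job in; it is judged then, once.
Trained networks look in a picture, given as the dict that the camera call returned (one of the last four; its "shot" number tells which), for a name from the list of things; names that differ only in an ending like _2 or _b are one class to them, and where a whole thing is asked for, a point or a joint stands for the part that bears it (a point fixed in the world has none). Each returns a list of dicts, best first, with "p" (0 to 1); they miss things now and then, are a little off and sometimes report something else, mostly with a low value. They report only what shows in the picture. A call takes as long as a camera call. They do not tell look-alikes from the thing itself.
- optics.silhouettes(picture, target): "pixels" (400x640 bool, what is visible of it) and "box" ([left, top, right, bottom] in pixels, round what is visible of it).
The state is a dict: "clock": time; "joint_pos": joint angles; "dq": joint speeds; "tau": joint torques, N m; "ee_pos": TCP position; "tcp_rot": TCP orientation; "ft_force": force on the tool from outside, world axes, zero at the start; "torque": the same for the moment, N m; "opening": finger opening in m; "grip_force": force on a finger pad.
Only numpy, scipy, OpenCV 4.12 (cv2) and the standard library are available. Lean on these libraries where they do the work, as an engineer would, in place of code of your own. Each camera call takes 0.05 s, during which the arm holds its last target. There are 200 camera calls.

### The job

Set out the plates for colony counting on the light pad, left and right as seen from the robot: the amber plate in the middle of the pad, the red plate to its left and the blue plate to its right, all three flat in one straight row along the pad with about 25 mm clear between neighbours. Stand the loupe centred on top of the red plate, and lay the tally counter flat on the pad directly in front of the amber plate (on the robot's side) with about 25 mm clear between them, its length pointing straight away from the robot, square to the row. Keep the plates level, and leave the green plate on the tray, the bottle and the beaker where they are.

Things in the scene. Friction and masses are not known exactly. Their poses are not given: they have to be found in the camera images.
- light_pad: Flat LED light pad with a bright white face in a white frame, fixed to the bench, 240 mm deep (x) by 330 mm wide (y) by 8 mm thick; its flat top, 8 mm above the bench, is where things go. Origin: centre of its underside; x points away from the robot, y to the robot's left along the pad's long side, both turned by up to 9 degrees. It lies on the left or the right of the work area, the tray on the other side.
- tray: Stainless steel carrying tray, fixed, 230 mm (x) by 330 mm (y), floor 2 mm thick, so things on it stand 2 mm above the bench; upright rim on all four sides, its rounded top edge about 14 mm above the bench. Origin: centre of the underside; axes as for the pad. The four plates, the loupe and the tally counter start on it in two rows of three (places at x -48 and 48 mm, y -98, 0 and 98 mm, each within 6 mm), with at least 25 mm clear between neighbours and to the rim.
- plate_amber: Small round culture plate with orange-yellow amber agar. It lies lid down: the clear lid below is 55 mm in diameter and 8 mm high, the clear base with the amber agar on top is 52 mm in diameter; 14 mm high in all, about 28 g. Origin: centre of the underside, z up; its yaw has no meaning. Starts in one of six places on the tray, shuffled.
- plate_red: Small round culture plate with dark red agar. It lies lid down: the clear lid below is 55 mm in diameter and 8 mm high, the clear base with the red agar on top is 52 mm in diameter; 14 mm high in all, about 28 g. Origin: centre of the underside, z up; its yaw has no meaning. Starts in one of six places on the tray, shuffled. The loupe goes on its flat top.
- plate_blue: Small round culture plate with blue agar. It lies lid down: the clear lid below is 55 mm in diameter and 8 mm high, the clear base with the blue agar on top is 52 mm in diameter; 14 mm high in all, about 28 g. Origin: centre of the underside, z up; its yaw has no meaning. Starts in one of six places on the tray, shuffled.
- plate_green: Small round culture plate with green agar. It lies lid down: the clear lid below is 55 mm in diameter and 8 mm high, the clear base with the green agar on top is 52 mm in diameter; 14 mm high in all, about 28 g. Origin: centre of the underside, z up; its yaw has no meaning. Starts in one of six places on the tray, shuffled. It stays where it is.
- loupe: Stand loupe: upright cylinder 42 mm in diameter and 40 mm high with a clear skirt, a black ring around the top and a glass lens in it, about 55 g; stands upright on its open foot. Origin: centre of the underside, z up; yaw has no meaning.
- tally_counter: Electronic tally counter lying on its back: white and grey plastic case 55 mm long (x) by 38 mm wide (y) by 18 mm high, grey display at the +x end, round orange key at the -x end, about 45 g. Origin: centre of the underside, z up. Starts turned by up to 46 degrees from the tray's x axis.
- bottle: Amber reagent bottle with a white cap, 62 mm in diameter and 120 mm high, standing loose beyond the pad and tray; origin: centre of the underside. Leave it alone.
- beaker: Glass beaker, 58 mm in diameter and 75 mm high, with two steel tools and a blue one sticking out of it to 118 mm, standing loose beyond the pad and tray; origin: centre of the underside. Leave it alone.
Things that resemble listed ones, but are neither listed nor needed, are in the scene too. There is more than one size of the loupe; the one meant has the size given above.

How it is judged:
By the outcome, as a careful person would: the job done as asked, in the order asked, and still so for the second after the job is handed in, with the robot touching nothing.
It also fails if it takes over 123 s, if anything falls off the work surface, if the arm or the gripper's body presses on something with over 40 N, if the wrist force passes 120 N, or if a joint passes its speed limit or range.

## Working session

There is one attempt and no reset: what is moved stays moved. The work goes in short steps, each a Python script; the robot and the scene stay as the last script left them, time stands still between calls to the robot, and variables do not carry over. Pictures are saved under pics/ and viewed, at most 14 in all, crops included, and the job is handed in when it is done.

```bash
mkdir -p pics; ls; python3 - <<'E'
from plant import robot, optics
import cv2
o=robot.observe(); print(o['clock'],o['ee_pos'],o['tcp_rot'],o['opening'])
for n in ['top','scene','wrist']:
    c=optics.camera(n); cv2.imwrite(f'pics/{n}0.png',c['img'][:,:,::-1])
    print(n,{k:v for k,v in c.items() if k!='img'})
E
```

```text
pics
0.0 [ 0.20053758 -0.59170007  0.4039435 ] [-3.09825713e+00 -5.10744766e-01  6.47081544e-04] 0.09179280255899344
top {'camera_matrix': array([[404.04686696,   0.        , 319.57760664],
       [  0.        , 404.04686696, 196.48541069],
       [  0.        ,   0.        ,   1.        ]]), 'k1': -0.08511186130893243, 'xyz': array([0.45919846, 0.01454374, 1.06247295]), 'rotation': array([ 0.10431569, -0.11578838, -1.5551806 ]), 'shot': 1}
scene {'camera_matrix': array([[410.49491862,   0.        , 312.07761881],
       [  0.        , 410.49491862, 205.47290229],
       [  0.        ,   0.        ,   1.        ]]), 'k1': 0.02049018288687087, 'xyz': array([ 1.04095402, -0.4717114 ,  0.56757834]), 'rotation': array([0.85141226, 0.35212037, 0.72469701]), 'shot': 2}
wrist {'camera_matrix': array([[338.42732974,   0.        , 325.86424043],
       [  0.        , 338.42732974, 199.18826804],
       [  0.        ,   0.        ,   1.        ]]), 'k1': 0.0013946001301509765, 'hand_eye': array([[-2.67789656e-04,  9.63210593e-01,  2.68747617e-01,
         7.41654822e-02],
       [ 9.99999521e-01,  4.84630421e-06,  9.79065485e-04,
        -6.09701804e-04],
       [ 9.41743813e-04,  2.68747751e-01, -9.63210133e-01,
         1.79620104e-02],
       [ 0.00000000e+00,  0.00000000e+00,  0.00000000e+00,
         1.00000000e+00]]), 'shot': 3}
```

View pics/top0.png

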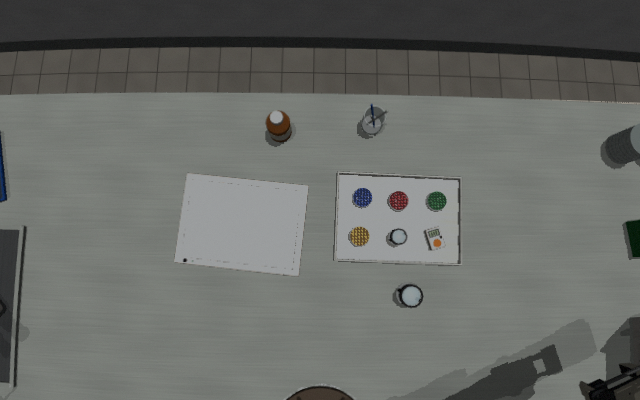

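View pics/scene0.png

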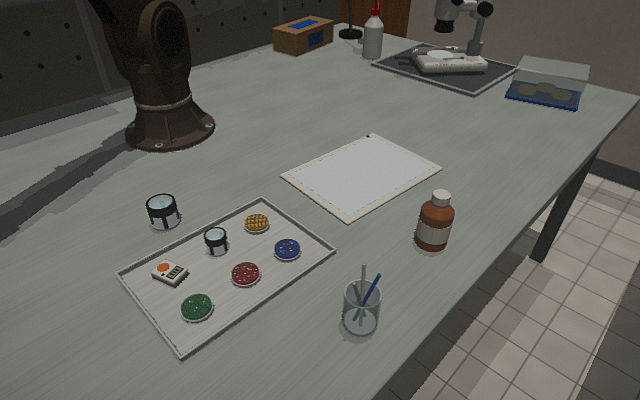

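The pad is on the left with centre at about (242,224), and the tray is on the right at about (398,219). The plates are blue (362,198), red (399,201), green (436,201) and amber (359,237). The counter is at (434,239).

Loupe candidates are (398,237), the small one on the tray, and (409,296), a larger one on the bench. The listed loupe starts on the tray and is 42 mm across, so I choose (398,237) and will check its size.

```bash
cat > h.py <<'E'
from plant import robot, optics
import numpy as np, cv2
from scipy.spatial.transform import Rotation as R
def shot(name):
    o=robot.observe(); c=optics.camera(name)
    if 'hand_eye' in c:
        Rt=R.from_rotvec(o['tcp_rot']).as_matrix(); H=c['hand_eye']
        c['Rm']=Rt@H[:3,:3]; c['t']=Rt@H[:3,3]+o['ee_pos']
    else: c['Rm']=R.from_rotvec(c['rotation']).as_matrix(); c['t']=np.array(c['xyz'])
    return c
def w(c,px,z):
    px=np.asarray(px,float).reshape(-1,1,2)
    u=cv2.undistortPoints(px,c['camera_matrix'],np.array([c['k1'],0,0,0,0.]))[:,0]
    # note: model draws at (1+k1 r^2) of the ray = OpenCV's k1
    d=np.c_[u[:,0],-u[:,1],-np.ones(len(u))]@c['Rm'].T
    return c['t']+d*((z-c['t'][2])/d[:,2])[:,None]
def find(c,name,z):
    """world minAreaRect of silhouettes at height z: list of (p, centre, size, angle)"""
    out=[]
    for s in optics.silhouettes(c,name):
        m=s['pixels'].astype(np.uint8)
        cs,_=cv2.findContours(m,cv2.RETR_EXTERNAL,cv2.CHAIN_APPROX_NONE)
        if not cs: continue
        k=max(cs,key=cv2.contourArea)[:,0].astype(float)
        W=w(c,k,z)[:,:2]
        r=cv2.minAreaRect((W*1000).astype(np.float32))
        M=cv2.moments(m,True)
        out.append((round(s['p'],2),np.round(r[0],1),np.round(r[1],1),round(r[2],1),np.round(w(c,[[M['m10']/M['m00'],M['m01']/M['m00']]],z)[0,:2]*1000,1)))
    return out
def down(yaw): return (R.from_euler('z',yaw)*R.from_euler('x',np.pi)).as_rotvec()
Z={'light_pad':.008,'tray':.014,'plate_amber':.012,'plate_red':.012,'plate_blue':.012,'plate_green':.012,'loupe':.022,'tally_counter':.015}
def survey(c,names):
    for n in names:
        for f in find(c,n,Z[n]): print(n,*f)
E
python3 - <<'E'
from h import *
c=shot('top'); survey(c,Z)
o=robot.observe(); print(R.from_rotvec(o['tcp_rot']).as_matrix().round(2))
for yaw in np.arange(-3,3.2,.5):
    print(yaw,[ (robot.solve_ik(p,down(yaw)) is not None) for p in ([.5,-.17,.4],[.42,-.17,.18],[.5,.2,.4],[.4,.2,.19])])
E
```

```text
light_pad 0.94 [534.6 213.5] [332.2 244.9] 84.6 [532.7 211.4]
tray 0.94 [ 553.3 -199.9] [337.6 239.2] 88.1 [ 551.3 -198.6]
tray 0.35 [ 505.1 -194.8] [38.9 47.4] 0.5 [ 504.7 -195.5]
plate_amber 0.78 [505.5 -95.9] [51.8 52.1] 0.6 [505.8 -95.5]
plate_blue 0.88 [ 606.6 -102.5] [50.7 53.5] 26.6 [ 607.5 -102.3]
plate_green 0.74 [ 601.2 -300.6] [50.8 54.5] 0.7 [ 601.2 -299.9]
loupe 0.81 [ 355.3 -222.6] [66.8 62.7] 89.6 [ 356.  -222.5]
loupe 0.7 [ 503.5 -193.2] [41.2 47. ] 0.5 [ 502.7 -193.2]
loupe 0.48 [ 605.8 -102.1] [51.5 50.4] 45.0 [ 605.5 -102.5]
tally_counter 0.59 [ 500.7 -291.9] [53.1 37.9] 17.6 [ 500.4 -292.1]
[[ 0.95  0.32  0.  ]
 [ 0.32 -0.95 -0.  ]
 [ 0.    0.   -1.  ]]
-3.0 [True, True, True, True]
-2.5 [True, True, True, True]
-2.0 [True, True, True, True]
-1.5 [True, True, True, True]
-1.0 [True, True, True, True]
-0.5 [True, True, True, True]
0.0 [True, True, True, True]
0.5 [True, True, True, True]
1.0 [True, True, True, True]
1.5 [True, True, True, True]
2.0 [True, True, True, True]
2.5 [True, True, True, True]
3.0 [True, True, True, True]
```

```bash
python3 - <<'E'
from h import *
t=lambda: round(robot.observe()['clock'],2)
for nm,y,names in (('pad',.213,['light_pad']),('tray',-.2,['tray','plate_amber','plate_red','plate_blue','plate_green','loupe','tally_counter'])):
    print(t()); robot.move_ptp([.56,y,.45],down(0)); print(nm,t())
    c=shot('wrist'); cv2.imwrite(f'pics/w_{nm}.png',c['img'][:,:,::-1]); survey(c,names)
print(t())
a=cv2.imread('pics/w_tray.png');b=cv2.imread('pics/w_pad.png')
cv2.imwrite('pics/both.png',np.vstack([cv2.resize(x,(480,300)) for x in (a,b)]))
E
```

```text
0.6
pad 3.69
light_pad 0.68 [535.5 215.2] [329.7 240.2] 85.0 [552.  217.1]
3.79
tray 5.32
tray 0.87 [ 554.2 -198.1] [335.4 237.2] 88.3 [ 570.8 -198. ]
plate_amber 0.56 [506.4 -94.6] [55.1 53.9] 11.6 [507.4 -94.3]
plate_red 0.7 [ 600.6 -197.2] [53.  52.7] 0.1 [ 601.2 -197.6]
plate_blue 0.8 [ 608.2 -102.1] [53.6 55.1] 0.1 [ 609.  -102.2]
plate_green 0.78 [ 602.1 -298.4] [54.1 53.9] 47.3 [ 602.3 -298.7]
loupe 0.96 [ 503.1 -190.3] [54.7 43.4] 0.7 [ 503.2 -191. ]
loupe 0.96 [ 346.7 -220.3] [49.8 60.6] 0.2 [ 347.5 -219.3]
tally_counter 0.58 [ 502.7 -291.2] [61.5 40.5] 17.8 [ 503.4 -291.1]
5.72
```

View pics/both.png

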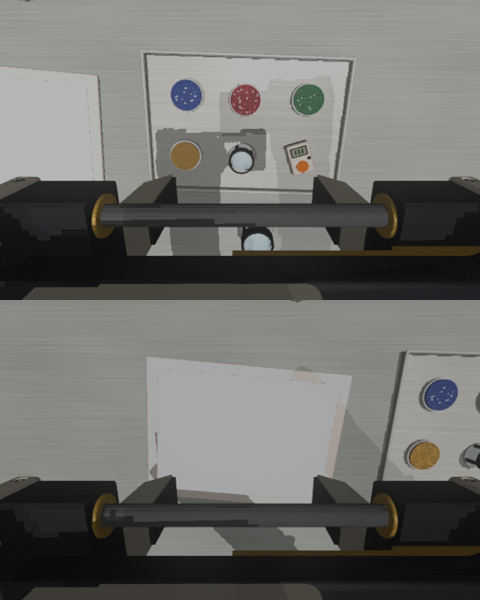

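The wrist view matches the sizes given: pad 330×240, plates about 54, chosen loupe 43 wide against about 60 for the other. The loupe on the tray is the right one, at crop pixel (242,158). The counter's display points away and to the left, so its yaw is about +18°. I start with amber.

```bash
cat >> h.py <<'E'
PAD=np.array([.5353,.2148]); PY=np.deg2rad(-5.1)
def pad(x,y): return PAD+np.array([[np.cos(PY),-np.sin(PY)],[np.sin(PY),np.cos(PY)]])@[x,y]
HOV=.28
def best(yaw,xy):
    q=[(max(abs(j[6])/2.74,0),v) for v in (yaw,yaw-np.pi,yaw+np.pi) if (j:=robot.solve_ik([*xy,HOV],down(v))) is not None]
    return min(q)[1]
def pick(xy,yaw,open_,z,force):
    o=robot.observe(); yaw=best(yaw,xy)
    robot.set_gripper(open_)
    robot.move_ptp([*xy,HOV],down(yaw)); robot.move_l([*xy,z],max_speed=.1)
    robot.set_gripper(0,force); s=robot.observe(); print('grip',s['opening'],s['grip_force'],s['ft_force'].round(1) if hasattr(s['ft_force'],'round') else s['ft_force'])
    robot.move_l([*xy,HOV],max_speed=.15); print('lifted',robot.observe()['opening'])
def place(xy,yaw,z,open_):
    yaw=best(yaw,xy)
    robot.move_ptp([*xy,HOV],down(yaw)); robot.move_l([*xy,z+.02],max_speed=.12); robot.move_l([*xy,z],max_speed=.04)
    print('set',robot.observe()['ft_force'])
    robot.set_gripper(open_); robot.move_l([*xy,HOV],max_speed=.15); print('clock',robot.observe()['clock'])
PLY=PY+np.pi/2
E
python3 - <<'E'
from h import *
pick([.5068,-.0947],PLY,.072,.1825,10)
place(pad(0,0),PLY,.189,.072)
c=shot('wrist'); cv2.imwrite('pics/a1.png',c['img'][:,:,::-1]); survey(c,['plate_amber'])
c=shot('top'); survey(c,['plate_amber','light_pad']); print(pad(0,0))
E
```

```text
grip 0.05404731577435845 10.000243037939072 [ 0.1 -1.3  3.2]
lifted 0.05404840505865122
set [-0.30387575 -0.50263478 -0.40495058]
clock 13.4417
plate_amber 0.66 [535.6 213.2] [57.7 55.4] 58.3 [536.  213.9]
light_pad 0.6 [594.5 126. ] [166.7 104.2] 84.7 [565.1 169.7]
[0.5353 0.2148]
```

View pics/a1.png

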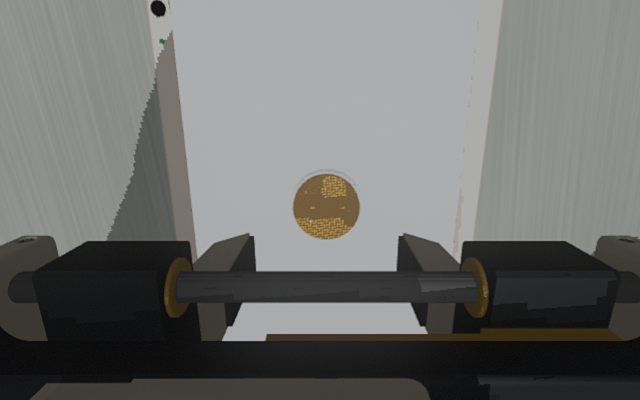

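Amber sits level at pad pixel (326,207), as planned. Next are red and blue.

```bash
python3 - <<'E'
from h import *
pick([.6009,-.1975],PLY,.072,.1825,10)
place(pad(0,.080),PLY,.189,.072)
pick([.6083,-.1022],PLY,.072,.1825,10)
place(pad(0,-.080),PLY,.189,.072)
robot.move_ptp([.56,-.2,.36],down(0))
Z.update({k:.020 for k in ['plate_amber','plate_red','plate_blue']})
c=shot('wrist'); cv2.imwrite('pics/b.png',c['img'][:,:,::-1]); survey(c,['loupe','tally_counter'])
c=shot('top'); cv2.imwrite('pics/t2.png',c['img'][:,:,::-1]); survey(c,['plate_amber','plate_red','plate_blue','loupe','tally_counter'])
print([pad(0,y).round(4) for y in (0,.08,-.08)],robot.observe()['clock'])
a=c['img'][140:320,140:500,::-1]; cv2.imwrite('pics/t2c.png',cv2.resize(a,None,fx=2,fy=2,interpolation=3))
E
```

```text
grip 0.05436698576319112 10.000108033418655 [-1.2 -1.8  3.5]
lifted 0.054446858454887746
set [-0.14231033 -0.26881173 -0.3296256 ]
clock 22.3
grip 0.05416724291813024 10.000224709510803 [-1.  -0.6  2.9]
lifted 0.0544695757749911
set [ 0.79849182  0.05564211 -0.86382369]
clock 30.0417
loupe 0.94 [ 502.5 -189.9] [57.7 43.9] 0.9 [ 503.4 -190.7]
tally_counter 0.65 [ 512.2 -288.7] [39.3 39.9] 15.2 [ 516.8 -289.5]
plate_amber 0.82 [535.4 212.6] [50.3 51.9] 28.4 [535.4 212.3]
plate_amber 0.44 [ 817.  -133.9] [62.5 83.5] 68.9 [ 817.5 -133.1]
plate_red 0.94 [541.2 290.2] [54.5 52.8] 46.8 [541.6 290.1]
plate_red 0.18 [534.7 212.9] [52. 52.] 2.0 [535.2 212.5]
plate_blue 0.91 [529.3 132.3] [53.4 49. ] 46.1 [528.5 132. ]
plate_blue 0.31 [541.3 290.2] [52.4 55.1] 2.5 [541.3 289.8]
loupe 0.72 [ 356.5 -222.6] [66.8 60.3] 89.7 [ 357.4 -222.4]
loupe 0.66 [ 504.8 -194.4] [38.6 49.5] 0.5 [ 504.4 -193.6]
loupe 0.2 [542.3 289.8] [54.7 55. ] 2.5 [542.5 288.2]
tally_counter 0.52 [ 500.8 -292.2] [58.3 44.9] 19.4 [ 500.5 -291.9]
[array([0.5353, 0.2148]), array([0.5424, 0.2945]), array([0.5282, 0.1351])] 31.7917
```

View pics/t2c.png

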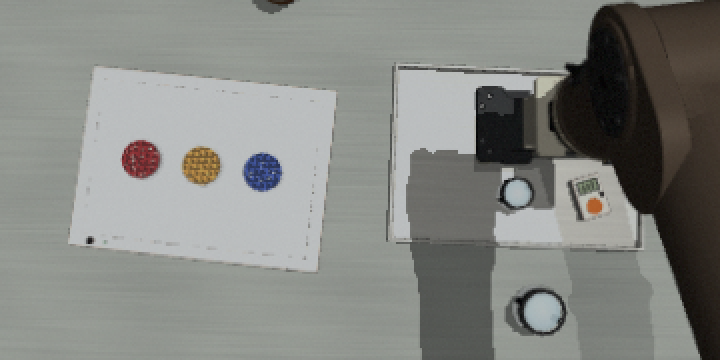

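View pics/b.png

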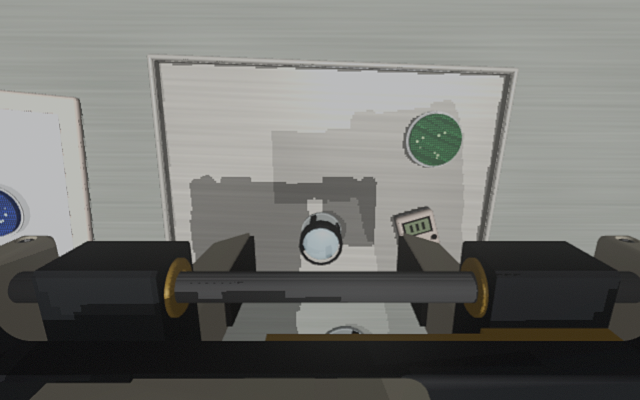

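The row is red (140,159), amber (201,165) and blue (262,172) in the crop, with the pad, loupe and counter clear. I check the row once with the wrist camera before picking the loupe.

```bash
python3 - <<'E'
from h import *
Z.update({k:.021 for k in ['plate_amber','plate_red','plate_blue']})
for z,x in((.45,.56),(.38,.54)):
    robot.move_ptp([x,.215,z],down(0))
    c=shot('wrist'); survey(c,['light_pad','plate_amber','plate_red','plate_blue'])
print(robot.observe()['clock'])
E
```

```text
light_pad 0.84 [535.5 216. ] [331.6 240.5] 84.8 [556.3 218.4]
plate_red 0.72 [543.9 294. ] [51.9 55.5] 43.4 [544.9 293.6]
plate_blue 0.76 [530.1 136.4] [53.5 51.8] 46.5 [530.6 136.5]
light_pad 0.72 [539.3 215.1] [330.6 232.3] 84.8 [564.2 218.1]
plate_amber 0.92 [536.8 215.3] [53.5 53.2] 63.4 [537.6 215.5]
plate_red 0.89 [544.2 293.5] [54.8 53.3] 90.0 [544.9 293.4]
plate_blue 0.67 [530.1 136.3] [56.7 53.8] 64.0 [530.9 136.7]
plate_blue 0.34 [542.1 214.7] [318.7 223.3] 85.0 [566.2 218.1]
34.25
```

Spacing is 78.5 and 79.3 mm, so the gaps are about 24 mm and the row is straight. Next is the loupe.

```bash
python3 - <<'E'
from h import *
pick([.503,-.1907],PLY,.062,.190,10)
place(pad(0,.0787),PLY,.2105,.062)
pick([.5025,-.291],np.deg2rad(17.7),.056,.183,12)
place(pad(-.0805,0),PY,.1895,.056)
robot.move_ptp([.56,.215,.42],down(0))
c=shot('wrist'); cv2.imwrite('pics/w5.png',c['img'][:,:,::-1]); Z['loupe']=.042; Z['tally_counter']=.022; survey(c,['loupe','tally_counter'])
robot.move_ptp([.45,-.3,.42],down(0))
c=shot('top'); survey(c,['loupe','tally_counter','plate_red','plate_amber','plate_blue','light_pad'])
a=c['img'][140:320,140:500,::-1]; cv2.imwrite('pics/t5.png',cv2.resize(a,None,fx=2,fy=2,interpolation=3))
c=shot('scene'); cv2.imwrite('pics/s5.png',cv2.resize(c['img'][110:300,240:480,::-1],None,fx=3,fy=3,interpolation=3))
print(robot.observe()['clock'])
E
```

```text
grip 0.04205127547781332 10.000256896018982 [-0.2 -0.   3.1]
lifted 0.041699965550265346
set [-0.29687086  0.02549403 -1.35332639]
clock 42.7833
grip 0.03775161425418805 12.000511586666107 [-1.7  0.1  4.2]
lifted 0.037907510371507296
set [ 0.55877716  0.0926846  -0.4138683 ]
clock 52.1583
loupe 0.81 [541.8 295.5] [44.1 55.6] 62.4 [541.5 294.6]
tally_counter 0.66 [462.  222.9] [37.9 53.6] 85.7 [462.8 223. ]
loupe 0.82 [542.7 288.7] [52.3 43.9] 65.5 [542.8 288.8]
loupe 0.6 [ 358.5 -216.8] [63. 59.] 89.3 [ 359.6 -217.4]
tally_counter 0.55 [457.2 220.3] [38.4 54.9] 84.7 [456.9 220.1]
plate_red 0.67 [541.  281.7] [39.3 58.1] 77.0 [540.  279.2]
plate_amber 0.67 [535.2 214.4] [52.4 54.9] 46.4 [535.5 213.8]
plate_blue 0.58 [528.6 133.1] [51.9 51.2] 46.3 [528.2 133. ]
light_pad 0.68 [533.9 213. ] [329.8 239.8] 84.8 [534.4 208.5]
56.6833
```

View pics/t5.png

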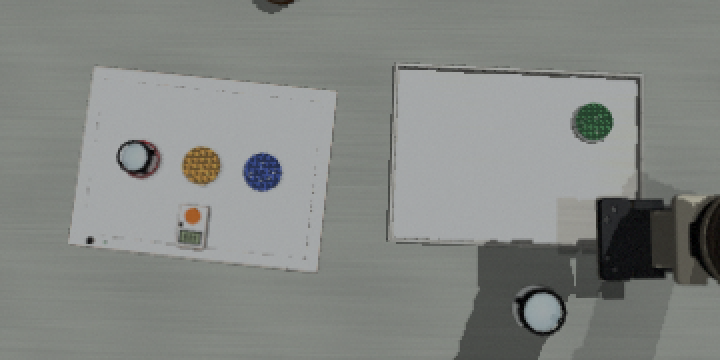

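View pics/s5.png

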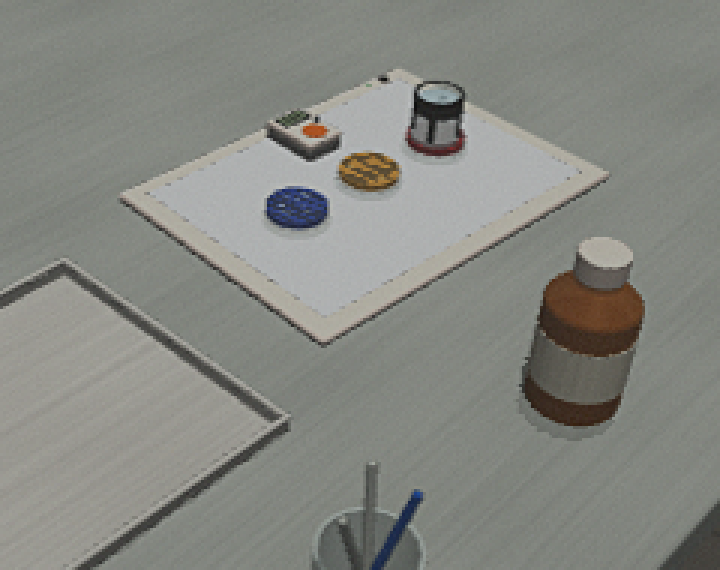

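View pics/w5.png

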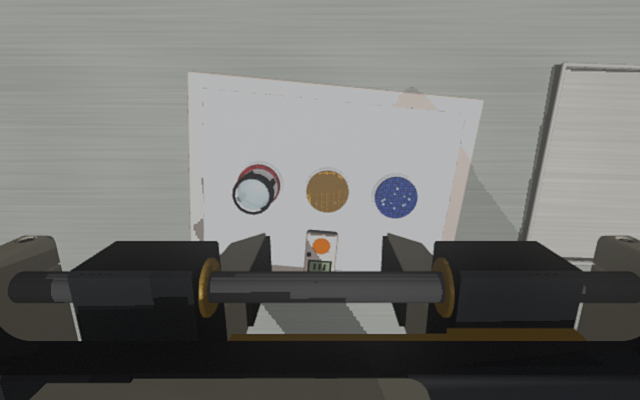

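The loupe stands centred on the red plate: at its foot in the scene crop both are centred at about x 437. Counter, amber and blue are level, but the counter ended with its display towards the robot, because my half-turn grasp choice flipped it. I turn it so its +x end points away.

```bash
python3 - <<'E'
import h
from h import *
p=np.array([.4562,.2222]); q=pad(-.0805,0)
j=lambda v,xy: (lambda s: None if s is None else round(s[6],2))(robot.solve_ik([*xy,HOV],down(v)))
opts=[PY+k*np.pi for k in(-1,0,1)]
print([j(v,p) for v in opts])
y1=best(PY,p); 
h.best=lambda y,xy: y
pick(p,y1,.056,.189,12)
place(q,y1+np.pi,.1895,.056)
robot.move_ptp([.45,-.3,.42],down(0))
c=shot('top'); survey(c,['tally_counter','plate_amber'])
a=c['img'][140:320,140:500,::-1]; cv2.imwrite('pics/t6.png',cv2.resize(a,None,fx=2,fy=2,interpolation=3))
print(robot.observe()['clock'])
E
```

```text
[np.float64(0.35), np.float64(-2.63), np.float64(0.35)]
grip 0.03804710296437524 12.000361829996109 [ 0.9 -1.   4.9]
lifted 0.038009412751790726
set [ 0.31909544 -0.43209552  0.60472534]
clock 65.5167
tally_counter 0.6 [454.3 222.6] [39.9 57.3] 84.7 [454.4 222.3]
plate_amber 0.89 [536.5 213.1] [52.4 51.3] 46.5 [536.4 213.7]
67.6167
```

View pics/t6.png

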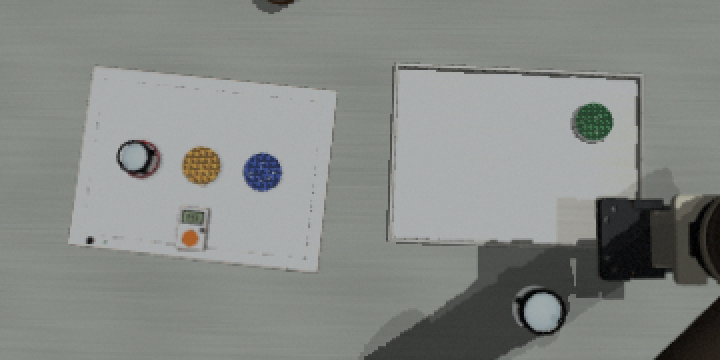

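The counter is at (193,229) with its display towards amber, square to the row, with a gap of about 26 mm. Everything else is undisturbed.

```bash
python3 -c "
from plant import robot
print(robot.finish_job())"
```

```text
the job is handed in; nothing more can be done
None
```

The job is handed in at about 68 s: the red, amber and blue plates are in a row on the pad with gaps of about 24 mm, the loupe stands on the red plate, the counter lies square about 26 mm in front of amber (I turned it once to put its display away from the robot), and I did not move the green plate, bottle or beaker.

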